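# Level the appliance stand with its screw foot and hold it

### The arm

A 7-joint arm with a two-finger parallel gripper is mounted at the origin on a cart in front of the work surface, level with it; the furniture and walls round the work are solid. World frame = base frame: x ahead of the robot, y to its left, z up, the work surface at z = 0. Lengths are in m, angles in rad, forces in N, time in s.
With the tool pointing down it reaches from about 0.425 to 0.925 m from the base axis. Payload 6.8 kg.
Tool frame: the origin (TCP) lies on the centre line of the jaws, within the pads' length; the fingertips stand 17 mm ahead of it and the grasp point (between the pads) lies 2 mm behind it; z points along the fingers, x is the direction in which the jaws open and shut, and the axes are right-handed (so a half turn about z gives the same grasp; the last joint's range is limited). The gripper opens to 85 mm and grips with 20 to 120 N. Pads are 22 mm wide; open, the fingers measure 114 mm over their backs; the gripper's body (76 mm by 85 mm) begins 54 mm behind the grasp point. The pads swing forward as they close: fully open they stand 13 mm farther back than shut.
Start: joints at [-1.327, 0.477, 0.022, 1.555, -0.011, 1.109, -0.083], TCP at [0.233, 0.634, 0.248] pointing down, gripper open.
Joint ranges: [-2.96, 2.96], [-0.34, 2.1], [-1.41, 1.46], [0.24, 2.44], [-1.37, 4.51], [0.17, 1.92], [-2.96, 2.96]. Speed limits (rad/s): [2.39, 2.39, 3.14, 3.14, 3.14, 3.14, 3.14].

### API

Orientations are given as a unit quaternion [w, x, y, z].
In Python, from station import status, read_camera, camera_model, bot gives the robot as it stands.
- The arm moves only by the tool arm_command, never from a script. Its argument "series" is a list of rows, each a list of 3 entries, a list of its own where there are three numbers: the finger opening in mm, from 0 to 85.4, then the shift along the tool's x, y, z in mm, then the turn about the tool's z in rad. In form: [[gripper, [dx, dy, dz], roll], ...]. A call has 1 to 8 rows; each row is the pose to reach, as a shift and turn from the pose commanded when the call began, along the tool's axes at that moment; what a row does not reach only later rows make up. A row lasts 1/8 s, in which the tool goes at most 62.5 mm and 10.7 degrees, less where a joint would pass 70% of its speed; a pose out of reach is approached as far as the arm can. A call with a gripper value outside its range is refused whole. The fingers move at their own pace and stop on an object; "squeeze" is the grip in N (left out, the last holds). Time passes only in rows, so rows that repeat a pose let the fingers close. It gives the time, the measured TCP pose, the force and the opening at its end, in the units of the state.
- status.get_obs(): the state, without advancing time (a new reading comes with each control period).
- read_camera(name): name is "scene" or "top"; returns the picture (400x640x3 uint8, blue, green, red); there is no depth.
- camera_model(name): a dict with "fov_y" (degrees; the focal length in pixels is half the picture's height over the tangent of half this angle, whatever the lens; pixels are square), "cx", "cy" (the principal point, pixels), "R" (3x3) and "t" (3): a world point X has camera coordinates R X + t. Camera axes: x right, y down, z forward; pixel columns grow to the right and rows downward; lengths in m; the calibration is good to about 2 mm. A picture is of the moment at which its call begins. camera_model takes no time and is no camera call.
- bot.hand_in(): hands the job in, once; it reports no verdict.
The state is a dict: "t": time; "q": joint angles; "joint_vel": joint speeds; "joint_torque": joint torques, N m; "eef_pos": TCP position; "tool_rot": TCP orientation; "contact_force": force on the tool from outside, world axes, zero at the start; "torque": the same for the moment, N m; "gripper_width": opening from 0.0 (shut) to 1.0 (fully open).
Only numpy, scipy, OpenCV 4.12 (cv2) and the standard library are available. Lean on these libraries where they do the work, as an engineer would, in place of code of your own. Each camera call takes 0.05 s, during which the arm holds its last target.

### The job

Slide the spirit level along the guide on the small appliance stand, under the bridge and fully home against the stop. Then take the foot's knob, push it down so that the foot stands firmly on its pad against the springs, and turn it until the bubble rests between the two marks. Finish while still holding the knob pressed down, with the bubble centred, so that I can tighten the lock nut; leave the salt shaker, teaspoon and matchbox alone.

Things in the scene. Friction and masses are not known exactly. Their poses are not given: they have to be found in the camera images.
- stand: Fixed appliance stand. Dark steel base plate 240 x 160 x 12 mm on the worktop; origin at the centre of its underside, +x towards the hinge end (away from the robot), +y to its left, +z up. Two steel cheeks, 50 mm high, at its far end carry the hinge of a wooden shelf.
- shelf: Wooden tilting shelf of the stand, 212 x 132 x 12 mm. Origin on the hinge axis (along y) at the far end, 43 mm above the worktop, mid-width; +x as the stand. Its top is the plane z = +7 mm of this frame, from x = -212 to 0 mm. Unpressed, a spring lifts the near end by 1.2 degrees; 2 to 5 N on the near end tips it down.
- slot_home (a point): Where the centre of the level's underside lies when fully home: on the shelf's top, 75 mm before the stop (x = -95, y = +30 mm in the shelf's frame; axes as the shelf). The aluminium guide along x is centred here: two rails 7 mm high, 43 mm apart inside, from 25 mm nearer to 80 mm farther. A bridge over them, 56 to 80 mm farther, has its underside 11 mm and top 15 mm above the shelf.
- slot_mouth (a point): Point on the shelf's top in the middle of the guide's open, flared mouth, 57 mm nearer than slot_home; axes as the shelf. The flare is about 50 mm wide here and narrows to 43 mm within 30 mm.
- level: Loose aluminium spirit level, 0.19 kg: base slab 150 x 40 x 8 mm, on its middle a housing 100 x 26 mm up to 26 mm above the underside, to be gripped across its 26 mm. Both ends alike, either may go first. Origin at the centre of the underside, x along it, z up. In a window on top: clear vial, black ground, white bubble 17 mm long, two thin black cross marks 12.5 mm either side of the middle.
- bubble (a joint): Place of the bubble's middle along the level's own +x, in m; 0 = centred, ends at -0.025 and +0.025. It drifts to the higher end, 10.5 mm for each degree of tilt, and needs about 2 s to settle. It lies between the marks when within 4 mm of 0.
- knob_grip (a point): Middle of the round black ribbed knob on the foot's screw, the point to grip: 36 mm diameter, 26 mm high, axis upright, at the shelf's near right corner, 75 mm right of the guide's middle line, 175 mm nearer than the hinge, its underside 10 mm or more above the shelf. With the foot on its pad and the knob's spring relaxed it stands 91 mm above the worktop at any screw setting; released it rises by 6 to 10 mm.
- knob (a joint): How far the knob is pushed down on its own spring against the screw, in m: 0 relaxed, 0.009 at the end of its travel; 1.5 N per mm, so 4 to 7 mm is a firm press. When pushed, the shelf goes down first (2 to 5 N) until the foot meets its pad, then the knob's spring shortens.
- foot: Rubber foot 22 mm wide under the screw through the shelf; turns with the knob, stays as left. Origin at its underside. Right-hand thread, 15 mm a turn: clockwise from above lowers the foot and raises the shelf's near end; pressed on the pad, one radian moves the bubble about 8.2 mm. At the start it is screwed in 1.15 to 2.4 rad too far: pressed, the shelf slopes down to the robot. Turning needs 0.08 N m.
- foot_pad: Round rubber pad 34 mm wide and 4 mm thick on the base plate under the foot; origin at its underside, 12 mm above the worktop.
- salt_shaker: Bystander: clear salt shaker with a grey top, 44 mm wide and 90 mm high; origin at its underside.
- teaspoon: Bystander: metal teaspoon 134 mm long; origin at its underside.
- matchbox: Bystander: small matchbox 37 x 54 x 15 mm; origin at its underside.

How it is judged:
By the outcome, as a careful person would: the job done as asked, in the order asked, and still so for the second after the job is handed in, while the arm keeps its last pose, push and grip.
It also fails if it takes over 72 s, if anything falls off the work surface, if the arm or the gripper's body presses on something with over 40 N, if the wrist force passes 120 N, or if a joint passes its speed limit or range.

## Working session

There is one attempt and no reset: what is moved stays moved. The work goes in short steps, Python scripts to look and compute and a tool call to move; the robot and the scene stay as the last step left them, time stands still between calls to the robot, and variables do not carry over. Pictures are saved under pics/ and viewed, and the job is handed in when it is done.

Besides the shell and the picture viewer there is one more tool, called after "Call:" by a JSON object that holds its "api" and its "payload". arm_command: Moves the arm, as the interface text tells. Its arguments: {"type":"object","properties":{"series":{"type":"array"},"squeeze":{"type":"number"}},"required":["series"]}

```bash
mkdir -p pics; ls; python3 - <<'E'
from station import status, read_camera, camera_model, bot
import cv2
o=status.get_obs()
for k in ("t","eef_pos","tool_rot","contact_force","gripper_width"): print(k,o[k])
for n in ("scene","top"):
    print(n,camera_model(n)); cv2.imwrite(f"pics/{n}0.png",read_camera(n))
E
```

```text
pics
t 0.0
eef_pos [0.23239887 0.6331415  0.24732617]
tool_rot [ 5.80160171e-04  8.19911328e-01  5.72489809e-01 -7.04481831e-04]
contact_force [ 0.40378463 -0.73763507  1.35759901]
gripper_width 1.000083489749994
scene {'fov_y': 51.05262100375045, 'cx': 318.4652212279507, 'cy': 197.05617512806813, 'R': array([[-0.57022192, -0.82142603, -0.01030703],
       [-0.34685236,  0.25211545, -0.90339982],
       [ 0.74467469, -0.51156337, -0.42867531]]), 't': array([0.47883094, 0.16248762, 0.83601686])}
top {'fov_y': 53.151005412105526, 'cx': 320.4153207925612, 'cy': 201.5195079211626, 'R': array([[ 0.1408336 , -0.99002647,  0.00367234],
       [-0.96443695, -0.13802954, -0.22540901],
       [ 0.22366778,  0.02820342, -0.9742573 ]]), 't': array([0.20720037, 0.50053625, 0.80662757])}
```

View pics/scene0.png

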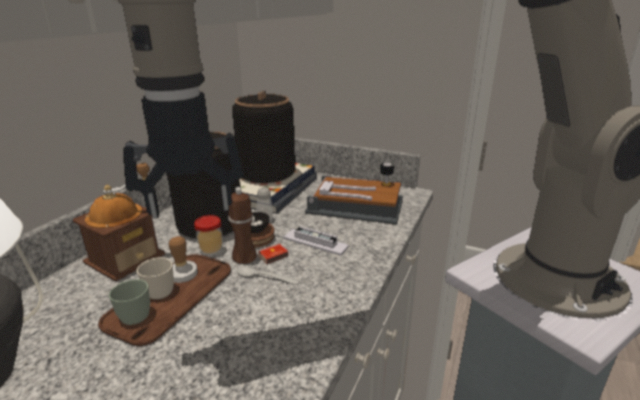

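View pics/top0.png

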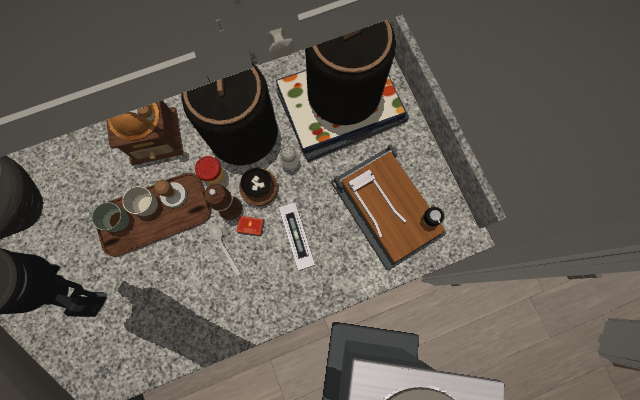

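The top view shows the level at about (297,237), the shelf's hinge end at the upper left (338,182)–(392,150), the knob at (433,216), and the guide with its bridge at (362,180). I'll zoom in next.

```bash
cat > h.py <<'E'
from station import status, read_camera, camera_model, bot
import cv2, numpy as np
def fl(m): return 200/np.tan(np.radians(m["fov_y"])/2)
def ray(n,u,v):
    m=camera_model(n);f=fl(m);R=m["R"];d=R.T@np.array([(u-m["cx"])/f,(v-m["cy"])/f,1]);c=-R.T@m["t"];return c,d
def at(n,u,v,z):
    c,d=ray(n,u,v);return c+d*(z-c[2])/d[2]
def proj(n,X):
    m=camera_model(n);f=fl(m);p=m["R"]@np.asarray(X,float)+m["t"];return np.array([f*p[0]/p[2]+m["cx"],f*p[1]/p[2]+m["cy"]])
def tri(a,b):
    c1,d1=ray("top",*a);c2,d2=ray("scene",*b)
    s=np.linalg.lstsq(np.c_[d1,-d2],c2-c1,rcond=None)[0];p,q=c1+s[0]*d1,c2+s[1]*d2
    return (p+q)/2,np.linalg.norm(p-q)
def crop(img,x0,y0,x1,y1,k,fn):
    cv2.imwrite(fn,cv2.resize(img[y0:y1,x0:x1],None,fx=k,fy=k,interpolation=cv2.INTER_CUBIC))
E
python3 - <<'E'
from h import *
t=cv2.imread("pics/top0.png");s=cv2.imread("pics/scene0.png")
crop(t,330,140,450,275,4.4,"pics/t1.png");crop(t,265,195,335,275,6,"pics/t2.png")
crop(s,270,150,420,260,5,"pics/s1.png")
E
```

```text
(no output)
```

View pics/t1.png

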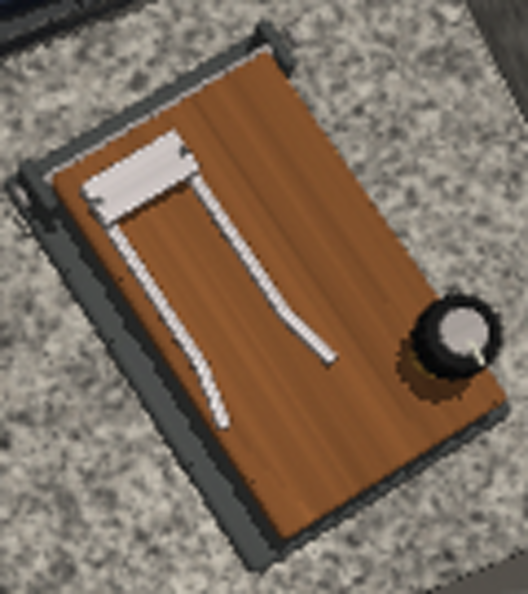

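View pics/t2.png

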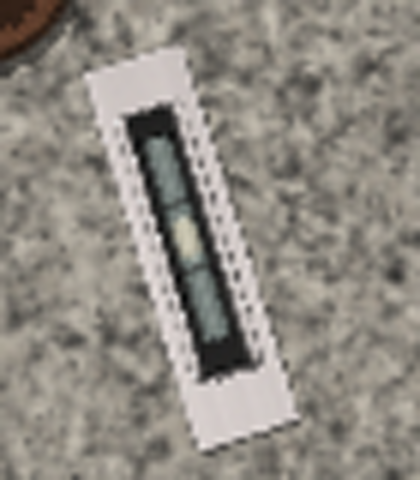

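View pics/s1.png

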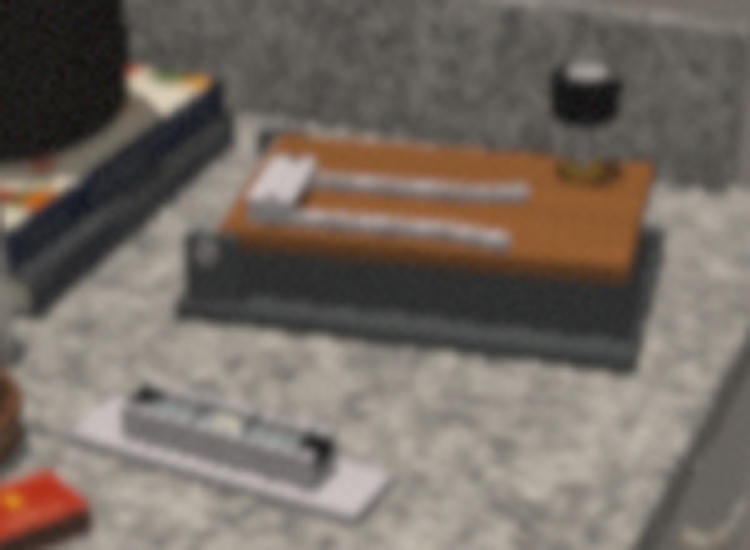

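```bash
python3 - <<'E'
from h import *
def q(pts,k,x0,y0): return [((x+.5)/k-.5+x0,(y+.5)/k-.5+y0) for x,y in pts]
t=cv2.imread("pics/top0.png")
L=q([(85,75),(182,47),(300,420),(203,452)],6,265,195)
P=np.array([at("top",u,v,.008) for u,v in L]);print("level corners\n",P.round(4))
print("c",P.mean(0),"len",np.linalg.norm(P[3]-P[0]),np.linalg.norm(P[2]-P[1]),"w",np.linalg.norm(P[1]-P[0]))
d=(P[0]+P[1]-P[2]-P[3]);print("yaw",np.degrees(np.arctan2(d[1],d[0])))
# shelf
S=q([(50,178),(268,50),(505,405),(287,538)],4.4,330,140)
Z=[.050,.050,.0544,.0544]
C=np.array([at("top",u,v,z) for (u,v),z in zip(S,Z)]);print("shelf HL HR NR NL\n",C.round(4))
print("len",np.linalg.norm(C[0]-C[3]),np.linalg.norm(C[1]-C[2]),"w",np.linalg.norm(C[0]-C[1]),np.linalg.norm(C[2]-C[3]))
d=C[0]+C[1]-C[2]-C[3];yaw=np.arctan2(d[1],d[0]);print("yaw",np.degrees(yaw),"mean",C.mean(0))
x=np.array([np.cos(yaw),np.sin(yaw)]);y=np.array([-x[1],x[0]])
o=C.mean(0)[:2]+.106*x;print("hinge",o)
def sh(a,b): return o+a*x+b*y
print("home",sh(-.095,.03),"mouth",sh(-.152,.03),"knob",sh(-.175,-.045))
# predicted features check
a=np.radians(1.2)
def W(a_,b,z): 
    p=sh(a_*np.cos(a)+z*np.sin(a)*1,b); return [*p,.043-a_*np.sin(a)+z*np.cos(a)]
for nm,p in [("mouthL",(-.152,.055,.014)),("mouthR",(-.152,.005,.014)),("brFL",(-.015,.0545,.022)),("brNL",(-.039,.0545,.022)),("brNR",(-.039,.0055,.022)),("brFR",(-.015,.0055,.022))]:
    u=proj("top",W(*p));v=proj("scene",W(*p));print(nm,((u-[330,140]+.5)*4.4-.5).round(),((v-[270,150]+.5)*5-.5).round())
k=tri(q([(465,328)],4.4,330,140)[0],q([(589,68)],5,270,150)[0]);print("knob top",k)
E
```

```text
level corners
 [[0.4511 0.3693 0.008 ]
 [0.4671 0.3346 0.008 ]
 [0.3344 0.2699 0.008 ]
 [0.3179 0.3034 0.008 ]]
c [0.39262813 0.31927155 0.008     ] len 0.148676844220306 0.1476677733927684 w 0.03823231355271196
yaw 26.155989420441838
shelf HL HR NR NL
 [[0.5223 0.238  0.05  ]
 [0.6053 0.1367 0.05  ]
 [0.439  0.0051 0.0544]
 [0.3604 0.1034 0.0544]]
len 0.21057347136621593 0.21216805748795536 w 0.13099574411759676 0.12577626610866502
yaw 39.0419701608513 mean [0.48175184 0.12078157 0.0522    ]
hinge [0.56408042 0.18754986]
home [0.47139869 0.1510109 ] mouth [0.42712765 0.1151072 ] knob [0.45650562 0.04236838]
mouthL [235. 421.] [510. 236.]
mouthR [322. 368.] [526. 196.]
brFL [ 85. 182.] [247. 197.]
brNL [111. 222.] [292. 201.]
brNR [196. 172.] [315. 165.]
brFR [169. 133.] [272. 161.]
knob top (array([0.45906672, 0.04237576, 0.11452806]), np.float64(0.002273479790159753))
```

```bash
cat >> h.py <<'E'
def go(x,y,z,yawdeg):
    o=status.get_obs();p=np.array(o["eef_pos"]);w,a,b,c=o["tool_rot"]
    from scipy.spatial.transform import Rotation as Ro
    R=Ro.from_quat([a,b,c,w]).as_matrix();d=R.T@(np.array([x,y,z])-p)*1000
    cur=np.arctan2(R[1,0],R[0,0]);r=(cur-np.radians(yawdeg)+np.pi)%(2*np.pi)-np.pi
    print("t",round(o["t"],2),"pos",p.round(4),"yaw",np.degrees(cur).round(2),"tilt",R[:2,2].round(4),"F",np.round(o["contact_force"],1),"gw",round(o["gripper_width"]*85.4,1))
    print("-> shift",d.round(1),"roll",round(r,3),"q7",round(o["q"][6],2))
E
python3 - <<'E'
from h import *
print(tri((212,188),(239,195)), tri((292,152),(265,180)))
go(.4222,.3338,.15,116.2)
E
```

```text
(array([0.43842986, 0.47941547, 0.15161827]), np.float64(0.00995616000567719)) (array([0.55296223, 0.35124102, 0.11042938]), np.float64(0.008533314582932227))
t 0.1 pos [0.2324 0.6332 0.2474] yaw 69.85 tilt [-0.0005 -0.0016] F [0.5 0.7 1. ] gw 85.6
-> shift [-215.5  281.3   97.8] roll -0.809 q7 -0.08
```

Call:
{"api": "arm_command", "payload": {"series": [[60,[-36,47,0],-0.15],[60,[-72,94,0],-0.3],[60,[-108,141,0],-0.45],[60,[-144,188,10],-0.6],[60,[-180,235,30],-0.75],[60,[-215,281,60],-0.809],[60,[-215,281,98],-0.809],[60,[-215,281,98],-0.809]], "squeeze": 60}}

```text
t: 1.1
eef_pos: [0.4209, 0.3328, 0.1478]
tool_rot: [-0.001, 0.529, 0.849, -0.003]
contact_force: [-0.2, 0.4, 0.2]
gripper_width: 0.706
```

```bash
python3 - <<'E'
from h import *
go(.4222,.3338,.15,116.2)
t=read_camera("top");cv2.imwrite("pics/t3.png",t[100:320,180:460].repeat(2,0).repeat(2,1))
E
```

```text
t 1.1 pos [0.4209 0.3328 0.1478] yaw 116.11 tilt [-0.0047 -0.0044] F [-0.2  0.4  0.2] gw 60.3
-> shift [ 0.3  1.6 -2.2] roll -0.002 q7 1.22
```

View pics/t3.png

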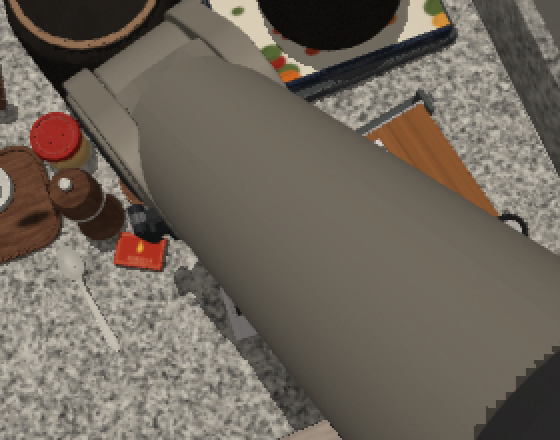

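Call:
{"api": "arm_command", "payload": {"series": [[60,[0,1.5,40],0],[60,[0,1.5,85],0],[60,[0,1.5,105],0],[60,[0,1.5,115],0],[60,[0,1.5,118],0],[60,[0,1.5,118],0]]}}

```text
t: 1.9
eef_pos: [0.4241, 0.3366, 0.0333]
tool_rot: [0.0, 0.528, 0.849, 0.001]
contact_force: [-0.3, 0.1, -0.0]
gripper_width: 0.705
```

```bash
python3 - <<'E'
from h import *
go(.4222,.3338,.027,116.2)
t=read_camera("scene");crop(t,200,140,420,300,3.6,"pics/s4.png")
E
```

```text
t 1.9 pos [0.4241 0.3366 0.0333] yaw 116.22 tilt [0.0012 0.0013] F [-0.3  0.1 -0. ] gw 60.2
-> shift [-1.6 -2.9  6.3] roll 0.0 q7 1.21
```

View pics/s4.png

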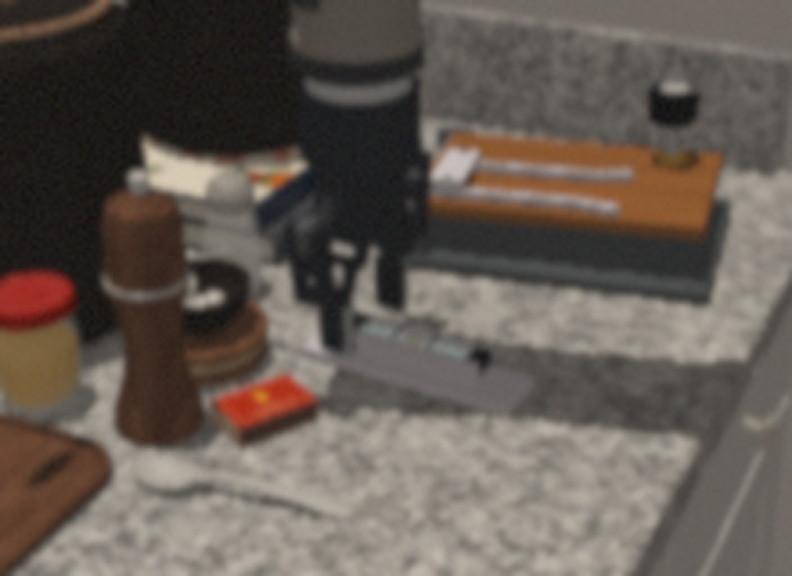

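The fingers straddle the far end of the housing (tips near (340,340) in the zoomed view). I'll lower a little and close.

Call:
{"api": "arm_command", "payload": {"series": [[60,[-1.6,-2.9,3],0],[60,[-1.6,-2.9,6],0],[40,[-1.6,-2.9,6],0],[20,[-1.6,-2.9,6],0],[20,[-1.6,-2.9,6],0],[20,[-1.6,-2.9,6],0],[20,[-1.6,-2.9,6],0],[20,[-1.6,-2.9,6],0]], "squeeze": 70}}

```text
t: 2.95
eef_pos: [0.4219, 0.3331, 0.0266]
tool_rot: [0.0, 0.529, 0.849, 0.0]
contact_force: [-0.9, 0.4, 6.7]
gripper_width: 0.288
```

```bash
python3 - <<'E'
from h import *
go(.4222,.3338,.1,116.2)
E
```

```text
t 2.95 pos [0.4219 0.3331 0.0266] yaw 116.19 tilt [0.0002 0.0003] F [-0.9  0.4  6.7] gw 24.6
-> shift [  0.5   0.6 -73.4] roll -0.0 q7 1.21
```

Call:
{"api": "arm_command", "payload": {"series": [[20,[0,0,-25],0],[20,[0,0,-60],0],[20,[0,0,-90],0],[20,[0,0,-95],0],[20,[0,0,-95],0]]}}

```text
t: 3.58
eef_pos: [0.4214, 0.3327, 0.1206]
tool_rot: [-0.0, 0.528, 0.849, -0.0]
contact_force: [-0.3, -0.3, -3.0]
gripper_width: 0.285
```

```bash
python3 - <<'E'
from h import *
go(.4178,.1075,.11,129.0)
t=read_camera("scene");crop(t,200,140,420,300,3.6,"pics/s5.png")
E
```

```text
t 3.58 pos [0.4214 0.3327 0.1206] yaw 116.2 tilt [-0.0004 -0.0004] F [-0.3 -0.3 -3. ] gw 24.3
-> shift [-200.4 -102.7   10.7] roll -0.223 q7 1.22
```

View pics/s5.png

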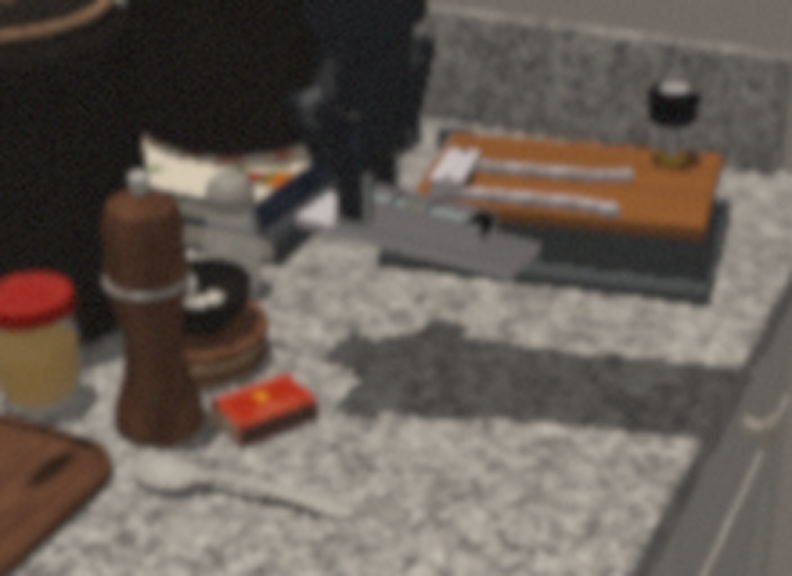

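Lifted cleanly. Next I carry it over to the guide.

Call:
{"api": "arm_command", "payload": {"series": [[20,[-40,-20,0],-0.05],[20,[-80,-41,0],-0.1],[20,[-120,-61,0],-0.15],[20,[-160,-82,0],-0.2],[20,[-190,-97,2],-0.223],[20,[-200.4,-102.7,8],-0.223],[20,[-200.4,-102.7,8],-0.223],[20,[-200.4,-102.7,8],-0.223]]}}

```text
t: 4.62
eef_pos: [0.4181, 0.1093, 0.113]
tool_rot: [-0.0, 0.43, 0.903, 0.0]
contact_force: [-0.1, 0.0, -1.1]
gripper_width: 0.282
```

```bash
python3 - <<'E'
from h import *
go(.4178,.1075,.11,129.0)
t=read_camera("scene");crop(t,270,120,430,250,4.6,"pics/s6.png")
t=read_camera("top");crop(t,320,140,460,290,4,"pics/t6.png")
E
```

```text
t 4.62 pos [0.4181 0.1093 0.113 ] yaw 129.07 tilt [-0.0003  0.0005] F [-0.1  0.  -1.1] gw 24.1
-> shift [-1.2 -1.3  3. ] roll 0.001 q7 1.83
```

View pics/s6.png

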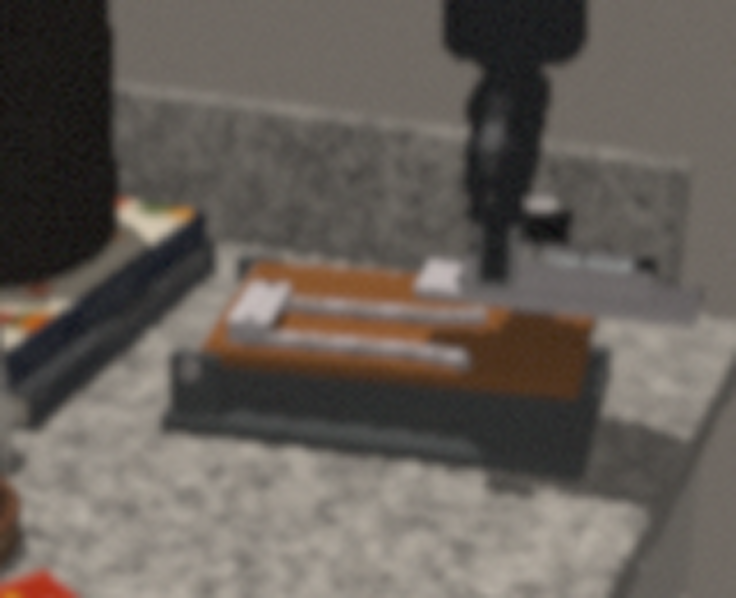

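View pics/t6.png

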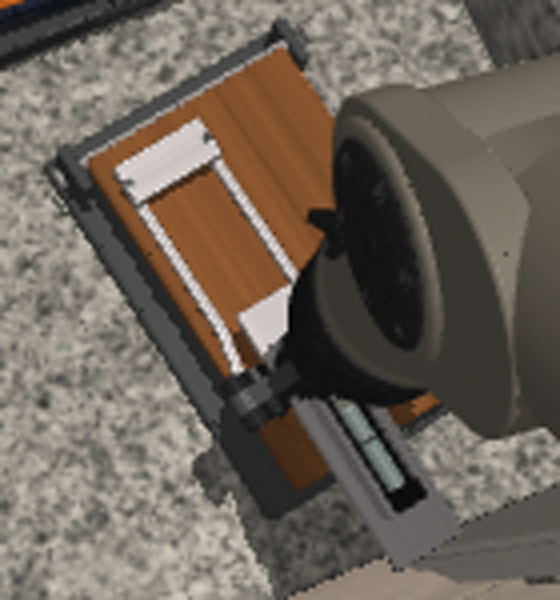

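```bash
python3 - <<'E'
from h import *
def q(x,y,k=4,x0=320,y0=140): return ((x+.5)/k-.5+x0,(y+.5)/k-.5+y0)
yaw=np.radians(39.04);x=np.array([np.cos(yaw),np.sin(yaw)]);y=np.array([-x[1],x[0]]);o=np.array([.56408042,.18754986])
def S(n,u,v,z): 
    p=at(n,u,v,z)[:2]-o; print((np.array([p@x,p@y])*1000).round(1),end=" ")
print("railL centre");[S("top",*q(*a),.059) for a in [(143,208),(180,268),(212,315),(236,368)]]
print("\nrailR");[S("top",*q(*a),.059) for a in [(221,166),(255,224),(290,280)]]
print("\nlevel front L,R?, rear R, rearL");[S("top",*q(*a),.095) for a in [(238,318),(282,291),(462,520),(398,570)]]
print("\nlevel scene front: L-low..");[S("scene",*q(*a,4.6,270,120),.095) for a in [(415,289),(428,259),(463,262)]]
p=np.array(status.get_obs()["eef_pos"])[:2]-o;print("\ntcp",p@x,p@y)
E
```

```text
railL centre
[-40.8  54.1] [-79.2  54.7] [-109.7   53.8] [-140.3   58.3] 
railR
[-42.7   5.1] [-79.5   6.9] [-115.1    7.6] 
level front L,R?, rear R, rearL
[-121.1   51. ] [-120.9   24. ] [-263.9   10.8] [-267.7   51.7] 
level scene front: L-low..
[-120.4   53.1] [-119.3    9.6] [-138.9    8.9] 
tcp -0.16262414432214292 0.031020547741009142
```

Call:
{"api": "arm_command", "payload": {"series": [[20,[-0.8,0,10],0],[20,[-0.8,0,20],0],[20,[-0.8,0,26],0],[20,[-0.8,0,29],0],[20,[-0.8,0,31],0],[20,[-0.8,0,31],0]]}}

```text
t: 5.48
eef_pos: [0.4186, 0.1072, 0.0823]
tool_rot: [0.0, 0.431, 0.902, 0.0]
contact_force: [0.6, -0.5, -1.6]
gripper_width: 0.285
```

```bash
python3 - <<'E'
from h import *
go(.4178,.1075,.11,129.0)
t=read_camera("scene");crop(t,270,120,430,250,4.6,"pics/s7.png")
t=read_camera("top");crop(t,320,140,460,290,4,"pics/t7.png")
E
```

```text
t 5.47 pos [0.4186 0.1072 0.0823] yaw 128.97 tilt [0.0001 0.0001] F [ 0.6 -0.5 -1.6] gw 24.4
-> shift [  0.8  -0.4 -27.7] roll -0.001 q7 1.83
```

View pics/s7.png

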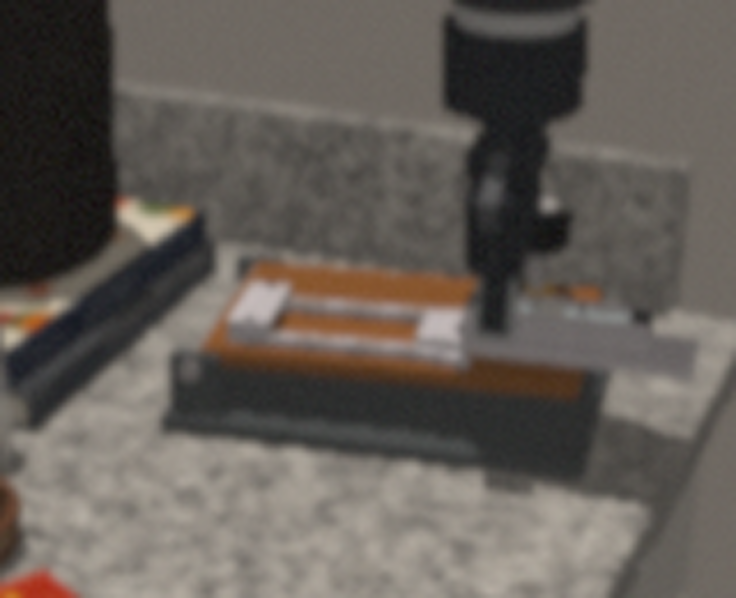

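View pics/t7.png

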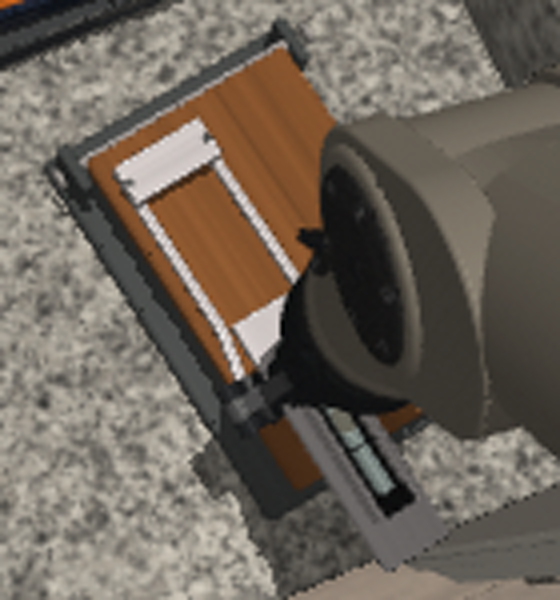

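The nose sits between the rails just inside the flare at (238,335) in the crop. Sliding in partway now.

Call:
{"api": "arm_command", "payload": {"series": [[20,[0,4,1.5],0],[20,[0,10,1.5],0],[20,[0,17,1.5],0],[20,[0,24,1.5],0],[20,[0,31,1.5],0],[20,[0,38,1.5],0],[20,[0,45,1.5],0],[20,[0,45,1.5],0]]}}

```text
t: 6.58
eef_pos: [0.4546, 0.1364, 0.081]
tool_rot: [0.001, 0.431, 0.903, 0.001]
contact_force: [0.3, 0.8, -0.6]
gripper_width: 0.285
```

```bash
python3 - <<'E'
from h import *
go(.4178,.1075,.11,129.0)
t=read_camera("scene");crop(t,270,120,430,250,4.6,"pics/s8.png")
t=read_camera("top");crop(t,320,140,460,290,4,"pics/t8.png")
E
```

```text
t 6.58 pos [0.4546 0.1364 0.081 ] yaw 129.0 tilt [0.0016 0.001 ] F [ 0.3  0.8 -0.6] gw 24.4
-> shift [  0.7 -46.7 -29.1] roll -0.0 q7 1.81
```

View pics/s8.png

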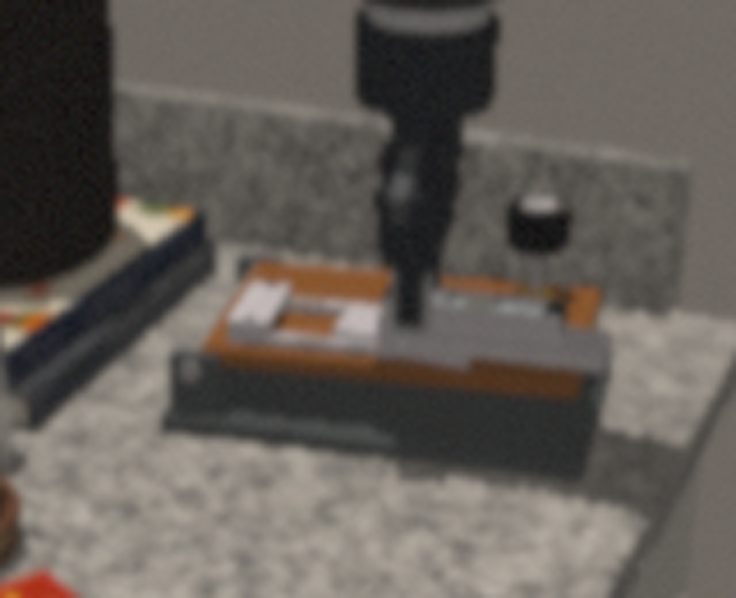

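View pics/t8.png

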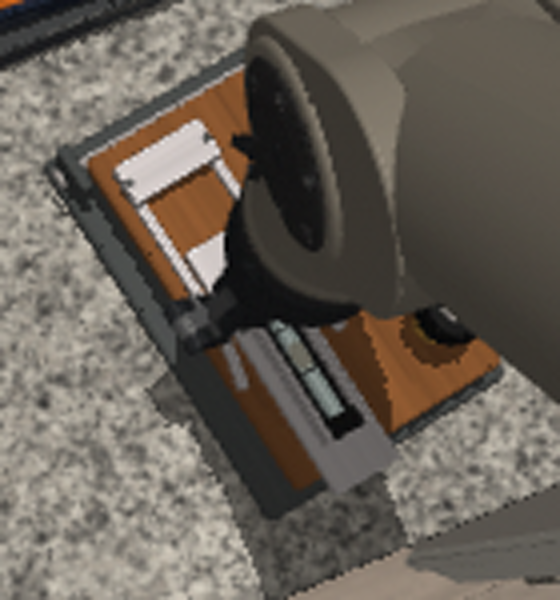

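Call:
{"api": "arm_command", "payload": {"series": [[40,[0,0,0],0],[40,[0,0,0],0],[40,[0,0,1],0],[40,[0,0,1],0],[20,[0,0,1],0],[20,[0,0,1],0],[20,[0,0,1],0],[20,[0,0,1],0]], "squeeze": 40}}

```text
t: 7.68
eef_pos: [0.4535, 0.1355, 0.0798]
tool_rot: [0.0, 0.431, 0.902, 0.0]
contact_force: [-0.5, -0.0, 0.6]
gripper_width: 0.289
```

Call:
{"api": "arm_command", "payload": {"series": [[20,[0,7,0],0],[20,[0,14,-0.1],0],[20,[0,20,-0.2],0],[20,[0,26,-0.3],0],[20,[0,32,-0.4],0],[20,[0,32,-0.4],0]]}}

```text
t: 8.43
eef_pos: [0.4789, 0.1561, 0.0802]
tool_rot: [0.0, 0.431, 0.903, 0.0]
contact_force: [-0.3, -0.4, -1.7]
gripper_width: 0.292
```

```bash
python3 - <<'E'
from h import *
go(.4178,.1075,.11,129.0)
t=read_camera("scene");crop(t,270,120,430,250,4.6,"pics/s9.png")
t=read_camera("top");crop(t,320,140,460,290,4,"pics/t9.png")
E
```

```text
t 8.43 pos [0.4789 0.1561 0.0802] yaw 128.99 tilt [0.0004 0.0003] F [-0.3 -0.4 -1.7] gw 25.0
-> shift [  0.6 -78.  -29.9] roll -0.0 q7 1.79
```

View pics/s9.png

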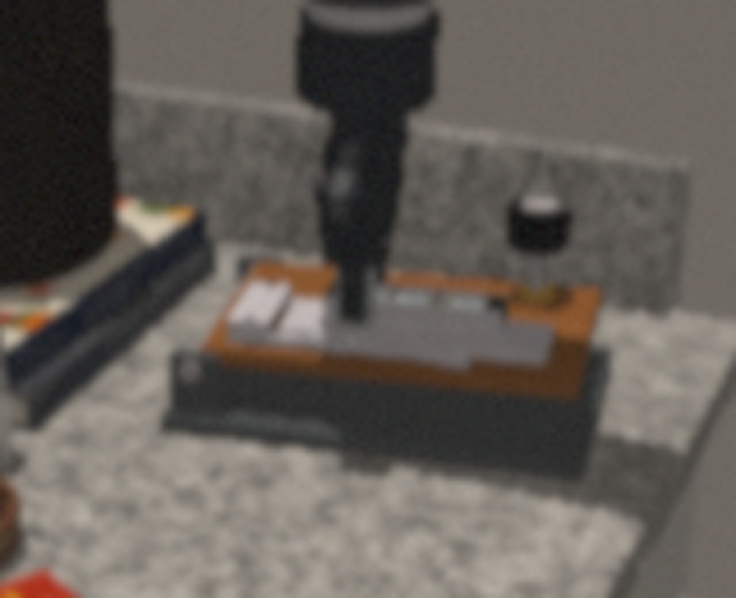

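View pics/t9.png

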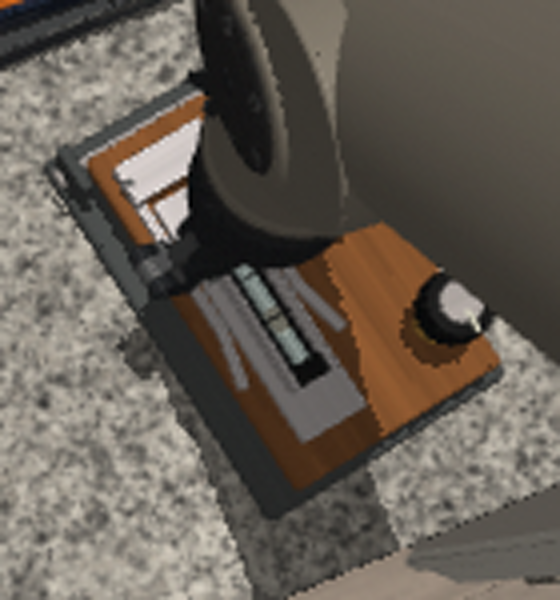

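Call:
{"api": "arm_command", "payload": {"series": [[20,[0,5,0.5],0],[20,[0,10,0.7],0],[20,[0,15,0.8],0],[20,[0,19,0.9],0],[20,[0,23,1],0],[20,[0,26,1],0],[20,[0,26,1],0]]}}

```text
t: 9.4
eef_pos: [0.4963, 0.17, 0.0788]
tool_rot: [-0.002, 0.431, 0.902, -0.003]
contact_force: [-8.2, -5.0, 5.9]
gripper_width: 0.288
```

```bash
python3 - <<'E'
from h import *
go(.4178,.1075,.11,129.0)
t=read_camera("scene");crop(t,270,120,430,250,4.6,"pics/s10.png")
E
```

```text
t 9.4 pos [0.4963 0.17   0.0788] yaw 128.95 tilt [-0.0052 -0.0034] F [-8.2 -5.   5.9] gw 24.6
-> shift [   0.8 -100.6  -30.5] roll -0.001 q7 1.78
```

View pics/s10.png

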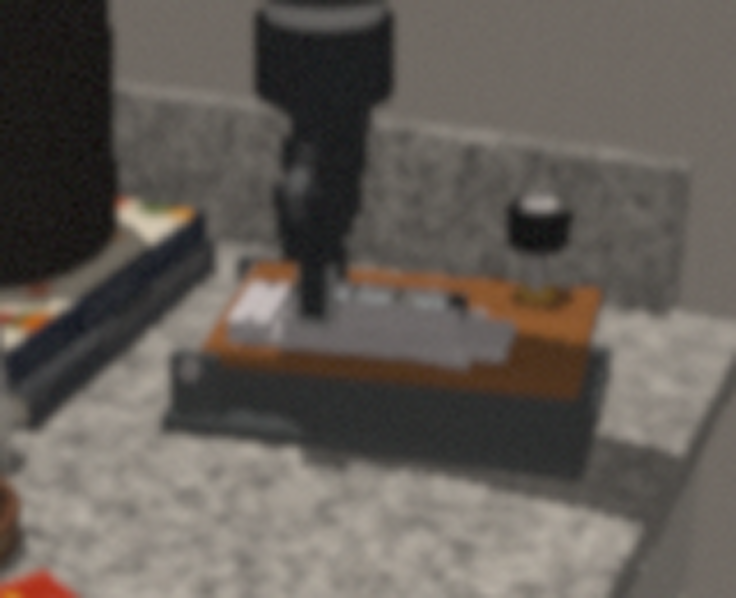

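Call:
{"api": "arm_command", "payload": {"series": [[20,[0,2,-0.7],0],[20,[0,4,-0.7],0],[20,[0,4,-0.7],0],[20,[0,4,-0.7],0]]}}

```text
t: 9.95
eef_pos: [0.4965, 0.1702, 0.0789]
tool_rot: [-0.004, 0.431, 0.902, -0.006]
contact_force: [-14.1, -10.0, 12.9]
gripper_width: 0.292
```

```bash
python3 - <<'E'
from h import *
go(.4178,.1075,.11,129.0)
E
```

```text
t 9.95 pos [0.4965 0.1702 0.0789] yaw 128.91 tilt [-0.0113 -0.0072] F [-14.1 -10.   12.9] gw 24.9
-> shift [   0.7 -101.   -29.8] roll -0.002 q7 1.78
```

Solid resistance with no further travel. Releasing and looking.

Call:
{"api": "arm_command", "payload": {"series": [[50,[0,-2,0],0],[50,[0,-4,-1],0],[50,[0,-4,-1],0],[50,[0,-4,-30],0],[50,[0,-4,-70],0],[50,[20,-40,-110],0],[50,[20,-60,-130],0],[50,[20,-60,-130],0]]}}

```text
t: 10.95
eef_pos: [0.4429, 0.1523, 0.2116]
tool_rot: [0.001, 0.431, 0.902, 0.001]
contact_force: [0.3, 0.5, -0.2]
gripper_width: 0.586
```

```bash
python3 - <<'E'
from h import *
go(.4565,.0424,.16,39.0)
t=read_camera("scene");cv2.imwrite("pics/sr11.png",t);crop(t,270,120,430,250,4.6,"pics/s11.png")
t=read_camera("top");cv2.imwrite("pics/tr11.png",t);crop(t,320,140,460,290,4,"pics/t11.png")
E
```

```text
t 10.95 pos [0.4429 0.1523 0.2116] yaw 128.95 tilt [0.0034 0.0015] F [ 0.3  0.5 -0.2] gw 50.1
-> shift [-93.9 -58.7  51.4] roll 1.57 q7 1.78
```

View pics/s11.png

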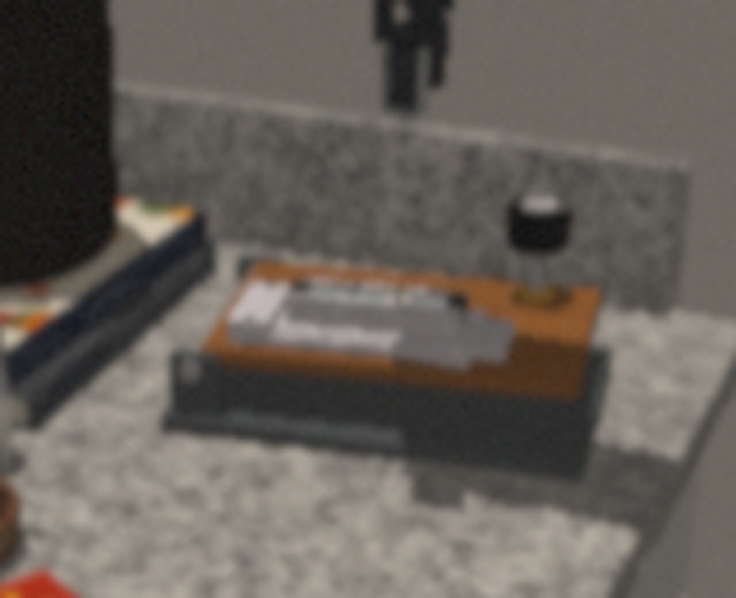

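View pics/t11.png

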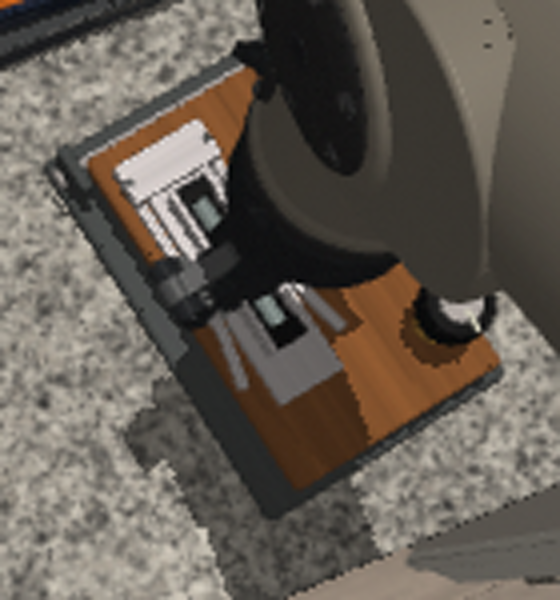

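```bash
python3 - <<'E'
from h import *
def q(x,y,k=4,x0=320,y0=140): return ((x+.5)/k-.5+x0,(y+.5)/k-.5+y0)
yaw=np.radians(39.04);x=np.array([np.cos(yaw),np.sin(yaw)]);y=np.array([-x[1],x[0]]);o=np.array([.56408042,.18754986])
def S(n,u,v,z): 
    p=at(n,u,v,z)[:2]-o; print((np.array([p@x,p@y])*1000).round(1),end=" ")
[S("top",*q(*a),.0615) for a in [(283,405),(344,371)]]
print("window near end");[S("top",*q(*a),.079) for a in [(276,348),(307,330)]]
print("bridge near edge");[S("top",*q(*a),.066) for a in [(137,208),(220,155)]]
print("scene rear");[S("scene",*q(*a,4.6,270,120),.0615) for a in [(498,349),(516,322)]]
E
```

```text
[-169.6   48.3] [-171.    10.8] window near end
[-143.2   39. ] [-143.6   20. ] bridge near edge
[-40.4  58.4] [-38.4   4.1] scene rear
[-166.1   46.1] [-170.3    8.1]
```

The level's rear edge measures -170 mm in the shelf frame, so it is home. Next is the knob.

Call:
{"api": "arm_command", "payload": {"series": [[70,[-12,-7,0],0.18],[70,[-24,-15,0],0.36],[70,[-36,-22,0],0.54],[70,[-48,-30,10],0.72],[70,[-60,-38,20],0.9],[70,[-72,-45,30],1.08],[70,[-84,-52,40],1.26],[70,[-94,-58,50],1.44]], "squeeze": 80}}

```text
t: 12.05
eef_pos: [0.457, 0.0424, 0.1584]
tool_rot: [0.0, 0.92, 0.392, -0.001]
contact_force: [0.3, -0.0, 0.4]
gripper_width: 0.82
```

Call:
{"api": "arm_command", "payload": {"series": [[70,[0,0,0],0.13],[70,[0,0,0],0.13]]}}

```text
t: 12.3
eef_pos: [0.4568, 0.0429, 0.1588]
tool_rot: [0.0, 0.942, 0.335, -0.001]
contact_force: [-0.5, 0.7, -1.0]
gripper_width: 0.82
```

```bash
python3 - <<'E'
from h import *
go(.4575,.0424,.098,39.0)
t=read_camera("scene");crop(t,300,80,430,220,4.2,"pics/s12.png")
t=read_camera("top");crop(t,320,140,460,290,4,"pics/t12.png")
E
```

```text
t 12.3 pos [0.4568 0.0429 0.1588] yaw 39.1 tilt [-0.0015 -0.0011] F [-0.5  0.7 -1. ] gw 70.1
-> shift [ 0.4  0.8 60.8] roll 0.002 q7 0.54
```

View pics/s12.png

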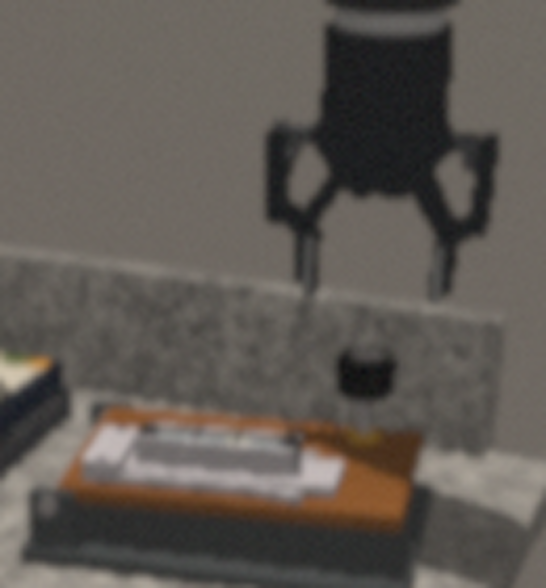

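View pics/t12.png

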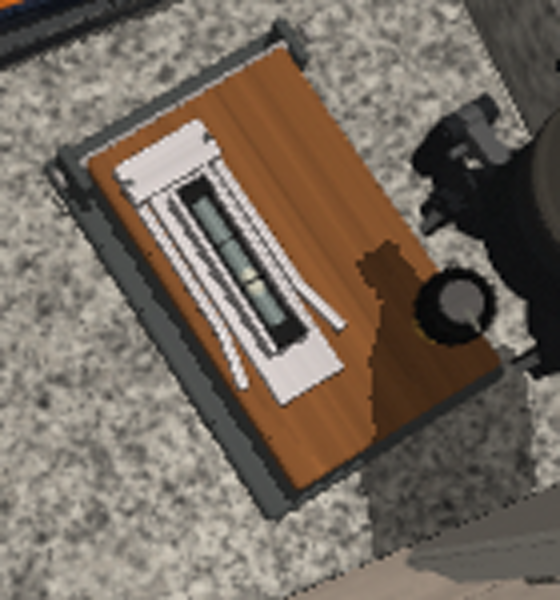

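The top view now shows the level fully home at (245,270), with the bubble near the robot's end at (253,280). The view stays clear while the knob is worked.

Call:
{"api": "arm_command", "payload": {"series": [[70,[0.4,0,20],0],[70,[0.4,0,40],0],[70,[0.4,0,52],0],[70,[0.4,0,58],0],[70,[0.4,0,60],0],[45,[0.4,0,60],0],[30,[0.4,0,60],0],[30,[0.4,0,60],0]]}}

```text
t: 13.4
eef_pos: [0.4572, 0.0431, 0.1003]
tool_rot: [0.0, 0.943, 0.334, 0.0]
contact_force: [0.2, -0.4, -0.0]
gripper_width: 0.398
```

Call:
{"api": "arm_command", "payload": {"series": [[30,[0,0,0],0],[30,[0,0,0],0],[30,[0,0,0],0]]}}

```text
t: 13.78
eef_pos: [0.4571, 0.0431, 0.1]
tool_rot: [0.0, 0.943, 0.334, 0.0]
contact_force: [1.1, 1.0, 1.4]
gripper_width: 0.398
```

```bash
python3 - <<'E'
from h import *
go(.4575,.0424,.084,39.0)
t=read_camera("scene");crop(t,300,80,430,220,4.2,"pics/s13.png")
t=read_camera("top");crop(t,320,140,460,290,4,"pics/t13.png")
E
```

```text
t 13.78 pos [0.4571 0.0431 0.1   ] yaw 39.02 tilt [0.0006 0.0002] F [1.1 1.  1.4] gw 34.0
-> shift [-0.1  0.8 16. ] roll 0.0 q7 0.58
```

View pics/s13.png

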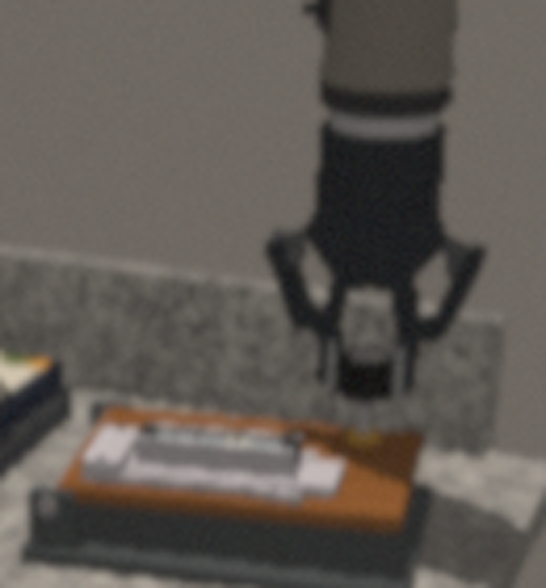

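View pics/t13.png

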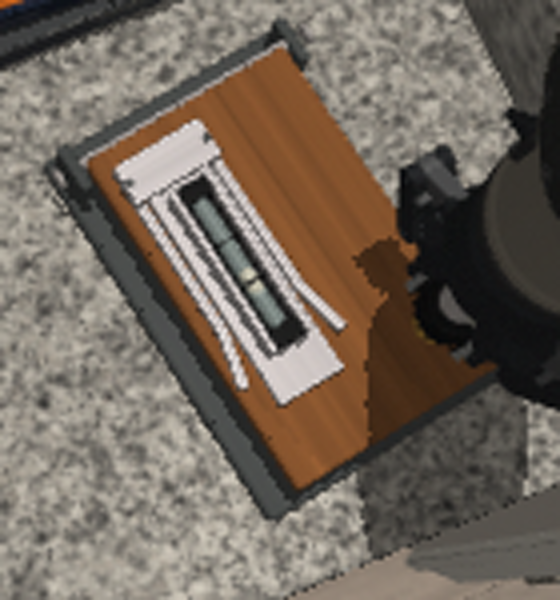

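Call:
{"api": "arm_command", "payload": {"series": [[30,[0,0,3],0],[30,[0,0,6],0],[30,[0,0,6],0],[30,[0,0,6],0]], "squeeze": 90}}

```text
t: 14.38
eef_pos: [0.4571, 0.0431, 0.094]
tool_rot: [-0.0, 0.943, 0.334, 0.0]
contact_force: [0.5, 0.8, 2.4]
gripper_width: 0.391
```

Call:
{"api": "arm_command", "payload": {"series": [[30,[0,0,2],0],[30,[0,0,2],0],[30,[0,0,2],0]]}}

```text
t: 14.75
eef_pos: [0.4571, 0.043, 0.092]
tool_rot: [0.0, 0.943, 0.334, 0.0]
contact_force: [2.1, 0.2, 3.6]
gripper_width: 0.394
```

Call:
{"api": "arm_command", "payload": {"series": [[30,[0,0,2],0],[30,[0,0,2],0],[30,[0,0,2],0]]}}

```text
t: 15.12
eef_pos: [0.4571, 0.0431, 0.09]
tool_rot: [0.0, 0.943, 0.334, 0.0]
contact_force: [0.6, 0.5, 5.0]
gripper_width: 0.395
```

Call:
{"api": "arm_command", "payload": {"series": [[30,[0,0,2],0],[30,[0,0,2],0],[30,[0,0,2],0]]}}

```text
t: 15.5
eef_pos: [0.4571, 0.043, 0.0881]
tool_rot: [-0.0, 0.943, 0.334, 0.0]
contact_force: [-0.3, 0.8, 8.0]
gripper_width: 0.398
```

```bash
python3 - <<'E'
from h import *
go(.4575,.0424,.084,39.0)
t=read_camera("top");cv2.imwrite("pics/tr14.png",t);crop(t,320,140,460,290,4,"pics/t14.png")
E
```

```text
t 15.5 pos [0.4571 0.043  0.0881] yaw 39.01 tilt [0.0005 0.0002] F [-0.3  0.8  8. ] gw 34.0
-> shift [-0.1  0.7  4.1] roll 0.0 q7 0.59
```

View pics/t14.png

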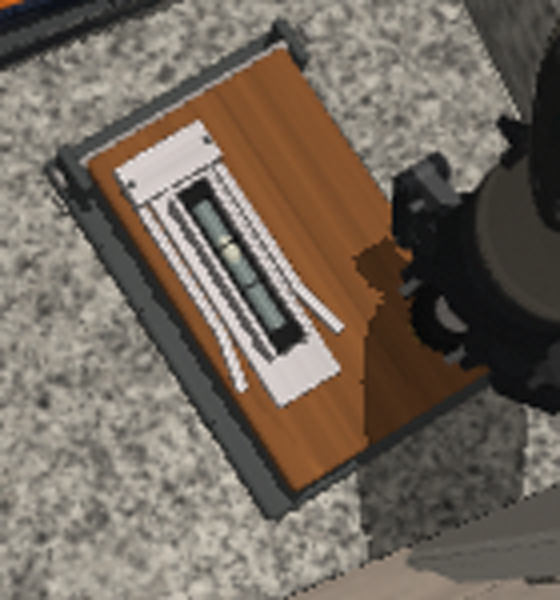

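Call:
{"api": "arm_command", "payload": {"series": [[30,[0,0,1.7],0],[30,[0,0,3.4],0],[30,[0,0,3.4],0],[30,[0,0,3.4],0],[30,[0,0,3.4],0],[30,[0,0,3.4],0],[30,[0,0,3.4],0],[30,[0,0,3.4],0]], "squeeze": 100}}

```text
t: 16.55
eef_pos: [0.4572, 0.043, 0.085]
tool_rot: [-0.0, 0.943, 0.334, 0.0]
contact_force: [-0.5, -0.1, 11.7]
gripper_width: 0.393
```

Call:
{"api": "arm_command", "payload": {"series": [[30,[0,0,0],0],[30,[0,0,0],0],[30,[0,0,0],0],[30,[0,0,0],0],[30,[0,0,0],0],[30,[0,0,0],0],[30,[0,0,0],0],[30,[0,0,0],0]]}}

```text
t: 17.55
eef_pos: [0.4572, 0.043, 0.0851]
tool_rot: [-0.0, 0.943, 0.334, 0.0]
contact_force: [-0.9, -0.3, 12.3]
gripper_width: 0.392
```

```bash
python3 - <<'E'
from h import *
go(.4575,.0424,.084,39.0)
t=read_camera("top");cv2.imwrite("pics/tr15.png",t);crop(t,350,175,410,245,8,"pics/t15.png")
E
```

```text
t 17.55 pos [0.4572 0.043  0.0851] yaw 39.01 tilt [0.0007 0.0004] F [-0.9 -0.3 12.3] gw 33.5
-> shift [-0.2  0.6  1.1] roll 0.0 q7 0.59
```

View pics/t15.png

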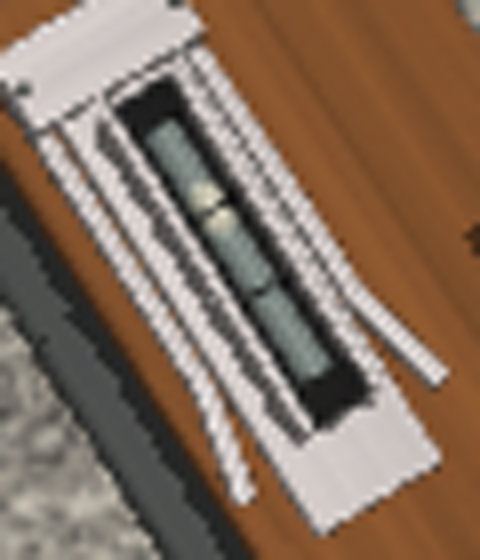

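Pressed, the bubble's middle is at the far mark: (211,205) in the zoom, with the marks at (212,208) and (263,286), so about 12.5 mm off. That calls for about 1.5 rad clockwise (positive roll).

Call:
{"api": "arm_command", "payload": {"series": [[30,[0,0,0],0.1],[30,[0,0,0],0.2],[30,[0,0,0],0.3],[30,[0,0,0],0.4],[30,[0,0,0],0.5],[30,[0,0,0],0.6],[30,[0,0,0],0.7],[30,[0,0,0],0.7]]}}

```text
t: 18.6
eef_pos: [0.4582, 0.0429, 0.0852]
tool_rot: [-0.0, 1.0, -0.01, 0.001]
contact_force: [2.0, 0.4, 12.6]
gripper_width: 0.392
```

Call:
{"api": "arm_command", "payload": {"series": [[30,[0,0,0],0.1],[30,[0,0,0],0.2],[30,[0,0,0],0.3],[30,[0,0,0],0.4],[30,[0,0,0],0.5],[30,[0,0,0],0.6],[30,[0,0,0],0.7],[30,[0,0,0],0.7]]}}

```text
t: 19.6
eef_pos: [0.4588, 0.0423, 0.0853]
tool_rot: [-0.0, 0.936, -0.353, 0.002]
contact_force: [2.2, -2.0, 11.8]
gripper_width: 0.393
```

Call:
{"api": "arm_command", "payload": {"series": [[30,[0,0,0],0.05],[30,[0,0,0],0.05],[30,[0,0,0],0.05],[30,[0,0,0],0.05],[30,[0,0,0],0.05],[30,[0,0,0],0.05],[30,[0,0,0],0.05],[30,[0,0,0],0.05]]}}

```text
t: 20.6
eef_pos: [0.4589, 0.0422, 0.0854]
tool_rot: [-0.001, 0.927, -0.376, 0.002]
contact_force: [3.0, -1.6, 12.8]
gripper_width: 0.392
```

Call:
{"api": "arm_command", "payload": {"series": [[30,[0,0,0],0],[30,[0,0,0],0],[30,[0,0,0],0],[30,[0,0,0],0],[30,[0,0,0],0],[30,[0,0,0],0],[30,[0,0,0],0],[30,[0,0,0],0]]}}

```text
t: 21.6
eef_pos: [0.4589, 0.0422, 0.0854]
tool_rot: [-0.001, 0.927, -0.376, 0.002]
contact_force: [2.4, -1.9, 11.7]
gripper_width: 0.393
```

```bash
python3 - <<'E'
from h import *
go(.4575,.0424,.085,-45)
t=read_camera("top");cv2.imwrite("pics/tr16.png",t);crop(t,350,175,410,245,8,"pics/t16.png")
cv2.imwrite("pics/tf16.png",t[120:300,300:500].repeat(3,0).repeat(3,1))
E
```

```text
t 21.6 pos [0.4589 0.0422 0.0854] yaw -44.12 tilt [ 0.0039 -0.0005] F [ 2.4 -1.9 11.7] gw 33.6
-> shift [-1.1  0.8  0.4] roll 0.015 q7 -0.56
```

View pics/t16.png

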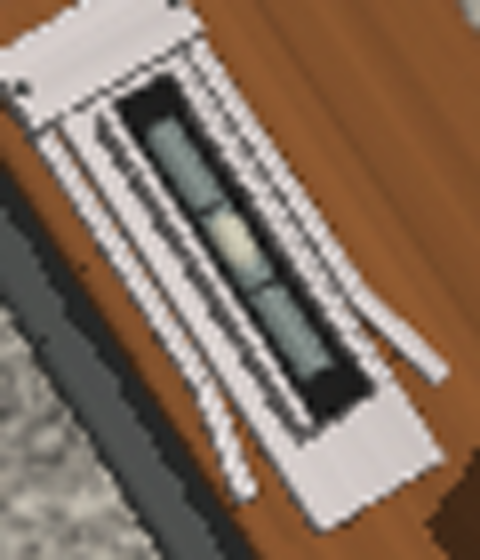

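View pics/tf16.png

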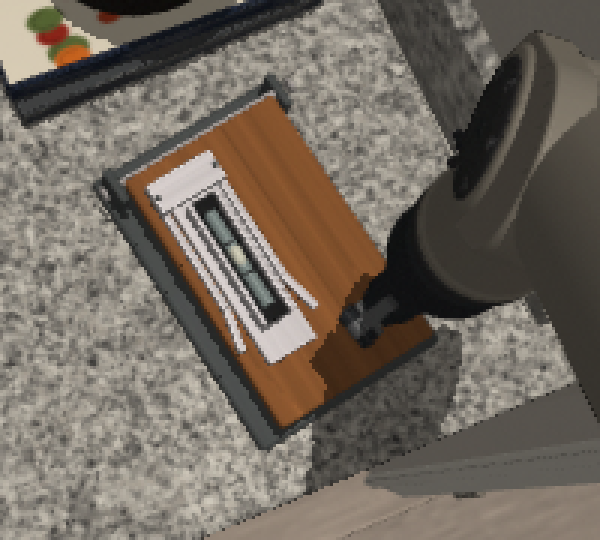

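```bash
cat > bub.py <<'E'
from h import *
import sys
t=cv2.imread(sys.argv[1]);c=lambda p:np.array([(p[0]+.5)/8-.5+350,(p[1]+.5)/8-.5+175])
a,b=c((207,210)),c((262,287));m=(a+b)/2;s=(b-a)/25
n=np.array([-s[1],s[0]])/np.linalg.norm(s)
D=np.arange(-24,24.1,1)
px=np.array([m+d*s+k*n for d in D for k in(-.7,0,.7)],np.float32)
v=cv2.remap(t,px[None,:,0],px[None,:,1],cv2.INTER_LINEAR)[0].astype(float)
red=v[:,2].reshape(-1,3).mean(1);blue=v[:,0].reshape(-1,3).mean(1);w=red-blue
print(dict(zip(D.astype(int).tolist(),w.round().astype(int).tolist())))
print(dict(zip(D.astype(int).tolist(),red.round().astype(int).tolist())))
k=np.clip(w-(np.median(w)+8),0,None);print("bubble mm (neg=far)",(D*k).sum()/k.sum(),"edges",D[k>0][[0,-1]])
E
python3 bub.py pics/tr15.png;python3 bub.py pics/tr16.png
```

```text
{-24: -6, -23: -6, -22: -6, -21: -4, -20: 2, -19: 9, -18: 14, -17: 18, -16: 20, -15: 20, -14: 18, -13: 15, -12: 12, -11: 14, -10: 19, -9: 22, -8: 22, -7: 19, -6: 14, -5: 7, -4: -1, -3: -5, -2: -6, -1: -6, 0: -6, 1: -6, 2: -6, 3: -6, 4: -6, 5: -6, 6: -6, 7: -6, 8: -6, 9: -6, 10: -6, 11: -5, 12: -4, 13: -3, 14: -4, 15: -5, 16: -6, 17: -7, 18: -6, 19: -6, 20: -6, 21: -5, 22: -6, 23: -6, 24: -5}
{-24: 114, -23: 114, -22: 115, -21: 122, -20: 139, -19: 154, -18: 162, -17: 167, -16: 172, -15: 172, -14: 161, -13: 135, -12: 111, -11: 125, -10: 163, -9: 181, -8: 180, -7: 169, -6: 159, -5: 150, -4: 138, -3: 128, -2: 123, -1: 124, 0: 123, 1: 122, 2: 123, 3: 124, 4: 125, 5: 122, 6: 124, 7: 126, 8: 125, 9: 124, 10: 124, 11: 117, 12: 92, 13: 67, 14: 78, 15: 105, 16: 121, 17: 124, 18: 126, 19: 128, 20: 125, 21: 124, 22: 125, 23: 126, 24: 126}
bubble mm (neg=far) -11.99009900990099 edges [-19.  -5.]
{-24: -6, -23: -6, -22: -6, -21: -5, -20: -6, -19: -6, -18: -5, -17: -6, -16: -6, -15: -5, -14: -4, -13: -2, -12: -3, -11: -4, -10: -1, -9: 6, -8: 13, -7: 18, -6: 21, -5: 22, -4: 21, -3: 21, -2: 21, -1: 22, 0: 22, 1: 22, 2: 21, 3: 20, 4: 16, 5: 8, 6: 1, 7: -4, 8: -6, 9: -7, 10: -6, 11: -4, 12: -3, 13: -2, 14: -4, 15: -5, 16: -6, 17: -6, 18: -5, 19: -5, 20: -5, 21: -5, 22: -5, 23: -5, 24: -5}
{-24: 111, -23: 112, -22: 112, -21: 113, -20: 113, -19: 112, -18: 113, -17: 114, -16: 116, -15: 108, -14: 90, -13: 72, -12: 73, -11: 95, -10: 122, -9: 147, -8: 163, -7: 169, -6: 174, -5: 178, -4: 179, -3: 181, -2: 182, -1: 185, 0: 186, 1: 185, 2: 182, 3: 174, 4: 164, 5: 154, 6: 145, 7: 133, 8: 123, 9: 120, 10: 114, 11: 93, 12: 77, 13: 82, 14: 107, 15: 124, 16: 122, 17: 123, 18: 126, 19: 127, 20: 125, 21: 125, 22: 127, 23: 125, 24: 124}
bubble mm (neg=far) -1.8080495356037143 edges [-9.  5.]
```

Bubble at -1.8 mm, already between the marks. I'll trim it closer.

Call:
{"api": "arm_command", "payload": {"series": [[30,[0,0,0],0.08],[30,[0,0,0],0.16],[30,[0,0,0],0.24],[30,[0,0,0],0.24],[30,[0,0,0],0.24],[30,[0,0,0],0.24],[30,[0,0,0],0.24],[30,[0,0,0],0.24]]}}

```text
t: 22.65
eef_pos: [0.459, 0.0419, 0.0854]
tool_rot: [-0.001, 0.875, -0.484, 0.002]
contact_force: [3.6, -2.8, 11.2]
gripper_width: 0.391
```

Call:
{"api": "arm_command", "payload": {"series": [[30,[0,0,0],0],[30,[0,0,0],0],[30,[0,0,0],0],[30,[0,0,0],0],[30,[0,0,0],0],[30,[0,0,0],0],[30,[0,0,0],0],[30,[0,0,0],0]]}}

```text
t: 23.65
eef_pos: [0.459, 0.0419, 0.0854]
tool_rot: [-0.001, 0.875, -0.484, 0.002]
contact_force: [3.4, -3.2, 12.3]
gripper_width: 0.394
```

Call:
{"api": "arm_command", "payload": {"series": [[30,[0,0,0],0],[30,[0,0,0],0],[30,[0,0,0],0],[30,[0,0,0],0],[30,[0,0,0],0],[30,[0,0,0],0],[30,[0,0,0],0],[30,[0,0,0],0]]}}

```text
t: 24.65
eef_pos: [0.4589, 0.0419, 0.0854]
tool_rot: [-0.001, 0.875, -0.484, 0.002]
contact_force: [3.7, -3.6, 11.1]
gripper_width: 0.395
```

```bash
python3 - <<'E'
from h import *
go(.4575,.0424,.085,-45)
t=read_camera("top");cv2.imwrite("pics/tr17.png",t)
t2=read_camera("scene")
cv2.imwrite("pics/f17.png",np.hstack([cv2.resize(t[140:290,320:470],(398,398)),cv2.resize(t2[80:280,220:420],(398,398))]))
E
python3 bub.py pics/tr17.png | tail -1
```

```text
t 24.65 pos [0.4589 0.0419 0.0854] yaw -57.89 tilt [ 0.0041 -0.0009] F [ 3.7 -3.6 11.1] gw 33.7
-> shift [-1.2  1.   0.4] roll -0.225 q7 -0.75
bubble mm (neg=far) -0.036075036075034615 edges [-7.  7.]
```

View pics/f17.png

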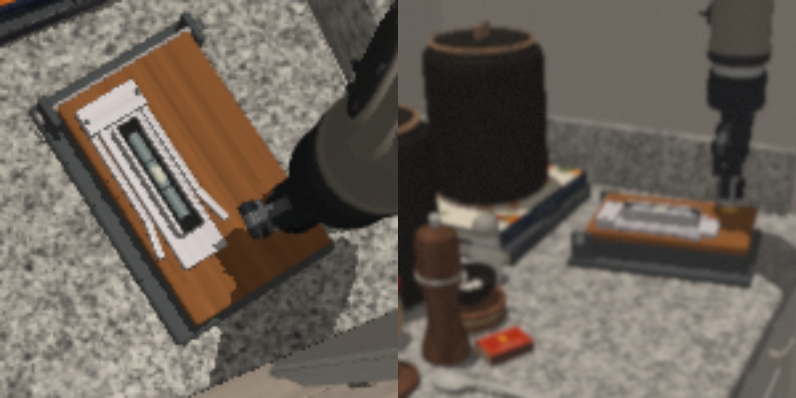

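Bubble centred (0.0 mm). The total descent of 14.6 mm, less the 7.2–7.7 mm of shelf travel worked out from the bubble's change, leaves the knob spring about 7–7.5 mm compressed. That is just over the 4–7 mm asked, so I'll ease up by 1.2 mm and recheck.

Call:
{"api": "arm_command", "payload": {"series": [[30,[0,0,-0.4],0],[30,[0,0,-0.8],0],[30,[0,0,-1.2],0],[30,[0,0,-1.2],0],[30,[0,0,-1.2],0],[30,[0,0,-1.2],0],[30,[0,0,-1.2],0],[30,[0,0,-1.2],0]]}}

```text
t: 25.75
eef_pos: [0.4589, 0.0419, 0.0865]
tool_rot: [-0.001, 0.875, -0.484, 0.002]
contact_force: [3.1, -2.8, 10.7]
gripper_width: 0.394
```

Call:
{"api": "arm_command", "payload": {"series": [[30,[0,0,0],0],[30,[0,0,0],0],[30,[0,0,0],0],[30,[0,0,0],0],[30,[0,0,0],0],[30,[0,0,0],0],[30,[0,0,0],0],[30,[0,0,0],0]]}}

```text
t: 26.75
eef_pos: [0.4589, 0.0419, 0.0865]
tool_rot: [-0.001, 0.875, -0.484, 0.002]
contact_force: [2.8, -3.2, 10.0]
gripper_width: 0.392
```

Call:
{"api": "arm_command", "payload": {"series": [[30,[0,0,0],0],[30,[0,0,0],0],[30,[0,0,0],0],[30,[0,0,0],0],[30,[0,0,0],0],[30,[0,0,0],0],[30,[0,0,0],0],[30,[0,0,0],0]]}}

```text
t: 27.75
eef_pos: [0.4589, 0.0419, 0.0865]
tool_rot: [-0.001, 0.875, -0.484, 0.002]
contact_force: [3.9, -2.6, 10.1]
gripper_width: 0.391
```

```bash
python3 - <<'E'
from h import *
go(.4575,.0424,.085,-45)
F=[]
for i in range(6):
    t=read_camera("top");F.append(status.get_obs()["contact_force"][2])
print(np.mean(F));cv2.imwrite("pics/tr18.png",t);crop(t,350,175,410,245,8,"pics/t18.png")
E
python3 bub.py pics/tr18.png | tail -1;python3 bub.py pics/t0 2>/dev/null
```

```text
t 27.75 pos [0.4589 0.0419 0.0865] yaw -57.88 tilt [ 0.0041 -0.001 ] F [ 3.9 -2.6 10.1] gw 33.4
-> shift [-1.2  0.9  1.5] roll -0.225 q7 -0.75
10.036025156302477
bubble mm (neg=far) -0.03328509406656994 edges [-7.  7.]
```

View pics/t18.png

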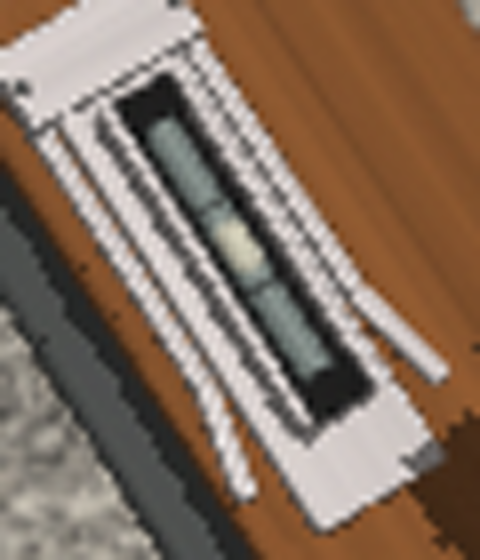

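```bash
python3 -c "
from station import bot
print(bot.hand_in())"
```

```text
the job is handed in; nothing more can be done
None
```

The level is fully home under the bridge, and the bubble is centred while the gripper still holds the knob pressed down. I handed the job in at about 28 s; no verdict is reported.

**Level:** I carried it into the guide, let it settle flat on the shelf, gripped it again and slid it to the stop. It would go no further when pushed harder. Its rear edge measured about -170 mm in the shelf frame, as it should when home.

**Knob:** I pressed the foot onto its pad, where the bubble read about 12 mm off centre. I then turned the knob about 1.7 rad clockwise.

**Last checks:**
- **Bubble:** it reads 0.0 mm from the middle. It did not move when I eased the press by 1.2 mm, so the foot is firm on its pad.
- **Press force:** about 10 N.
- **Press depth:** about 6 to 6.5 mm worked out from force and travel. This is not a direct measurement. Counting only the travel after the foot seemed to meet the pad would give about 3.6 mm, but that reading did not fit the tilt I measured.
- **Bubble response:** it moved about 7 mm per radian of turn, against the 8.2 stated.
- **Side force:** about 4 to 5 N remains on the knob, because the grip is roughly 1 mm off its axis.

**Bystanders:** I did not touch the salt shaker, teaspoon or matchbox, and the last views showed nothing out of place. I did not measure their positions again.

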